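# Set the rotation stage to its marked line and trigger the reading

## Task

With a fingertip, gently push the dial of the rotation stage round by its upright post until the white index line on the dial lines up with the long scale line on the ring (the one that ends at the raised lug). Then press the round push button beside the stage all the way down, to take the reading, and let it go. Only push with the fingers: do not pinch the dial or its post, do not press the button before the lines agree, and leave the jar, tubes, bottle and tape where they stand.

Things in the scene. Friction and masses are not known exactly. Their poses are not given: they have to be found in the camera images.
- stage: rotation stage, fixed to the worktop: a round grey foot 190 mm across that carries the dial and, round the dial, the graduated ring. Origin on the dial's axis at the worktop, z up. Its topmost part is the dial's post (60 mm above the worktop); everything else stays below 34 mm. Push the post squarely across its radius; a gentle push stays well under 10 N, while 25 N counts as rough or as a pinch.
- dial (a joint): angle of the dial about the vertical axis through the stage's centre, rad, growing anticlockwise seen from above; free to turn about one full turn either way from 0 (stops at +-6.3), so go whichever way is shorter. At 0 the index mark lies towards the stage's own -x. It is stiff with dry friction (about 0.11 N m, so 2 to 3 N at the post) and stays where it is left.
- post (a point): middle of the upright aluminium finger post on the dial: 12 mm thick, standing 50 mm from the dial's axis, on the far side of the axis from the index mark; it rises 30 mm, from the dial's flat top (30 mm above the worktop) to 60 mm. This point is 45 mm above the worktop. A 3 mm high boss 44 mm across stands at the dial's centre, its top 33 mm above the worktop.
- index_mark (a point): outer end of the white index line, at the rim of the dark dial, 70 mm from the axis, 30 mm above the worktop. The line is 38 mm long, 3 mm wide, and runs outward along a radius, opposite to the post.
- target_line (a point): inner end of the long scale line on the aluminium ring, 70 mm from the dial's axis: the index mark must come to this point. The line is 20 mm long and 3 mm wide and ends at a raised lug 12 mm wide; the other 35 lines, 10 degrees apart, are 7 mm short. The ring (72 to 93 mm from the axis, top 26 mm above the worktop, lug 31 mm) does not turn.
- button (a joint): travel of the push button, m: 0 up, 0.006 fully down; a spring brings it back; fully down takes about 5 N.
- button_top (a point): centre of the top of the black round push button, 26 mm across, 22 mm above the worktop (16 mm when down), on its own round grey housing (42 mm across, 12 mm high) beside the stage, to the left or to the right of it. It is pressed straight down.
- jar: small jar with a screw cap, 41 mm across, 53 mm high, beside the stage on the side away from the button; origin under its centre; leave it alone
- tube_near: screw-capped sample tube, 41 mm across, 94 mm high, standing close to the stage on the robot's side; origin under its centre; leave it alone
- tube_a: screw-capped sample tube, 41 mm across, 94 mm high, at the back right; origin under its centre; leave it alone
- tube_b: screw-capped sample tube like the other, right of tube_a; origin under its centre; leave it alone
- white_bottle: small white bottle, 50 mm across, 100 mm high, left of the two tubes at the back right; origin under its centre; leave it alone
- tape: roll of brown paper tape lying flat, 84 mm across, 18 mm high, at the front right; origin under its centre; leave it alone
Mind the look-alikes: they are no part of the job. Several things look just like the part that bears button: the one meant starts nearest to the robot's base.

How it is judged:
By the outcome, as a careful person would: the job done as asked, in the order asked, and still so for the second after the job is handed in, with the robot touching nothing.
It also fails if it takes over 58 s, if anything falls off the work surface, if the arm or the gripper's body presses on something with over 40 N, if the wrist force passes 120 N, or if a joint passes its speed limit or range.

## Robot

A 7-joint arm with a two-finger parallel gripper is mounted at the origin on a cart in front of the work surface, level with it; the furniture and walls round the work are solid. World frame = base frame: x ahead of the robot, y to its left, z up, the work surface at z = 0. Lengths are in m, angles in rad, forces in N, time in s.
With the tool pointing down it reaches from about 0.4 to 0.85 m from the base axis. Payload 6.9 kg.
Tool frame: the origin (TCP) lies at the very end of the fingers, on their centre line; the grasp point (between the pads) lies 19 mm behind it; x points along the fingers, z is the direction in which the jaws open and shut, and the axes are right-handed (so a half turn about x gives the same grasp; the last joint's range is limited). The gripper opens to 85 mm and grips with 20 to 120 N. Pads are 22 mm wide; open, the fingers measure 114 mm over their backs; the gripper's body (76 mm by 85 mm) begins 54 mm behind the grasp point. The pads swing forward as they close: fully open they stand 13 mm farther back than shut.
Start: joints at [-1.004, 0.507, -0.238, 1.5, 0.126, 1.149, -0.155], TCP at [0.278, 0.56, 0.231] pointing down, gripper open.
Joint ranges: [-3.08, 3.08], [-0.24, 2.05], [-1.43, 1.35], [0, 2.5], [-1.52, 4.66], [0.17, 1.96], [-2.89, 2.89]. Speed limits (rad/s): [2.39, 2.39, 3.14, 3.14, 3.14, 3.14, 3.14].

## Interface

Orientations are given as a rotation vector (axis times angle).
In Python, from rig import env gives the robot as it stands.
- The arm moves only by the tool servo_tool, never from a script. Its argument "steps" is a list that holds one entry, the list of rows, each a list of 7 numbers: the turn, a rotation vector about the tool's x, y, z in degrees, then the shift along the tool's x, y, z in m, then the finger opening in m, from 0 to 0.0854. In form: [[[rx, ry, rz, x, y, z, gripper], ...]]. A call has exactly 8 rows; each row shifts and turns the commanded pose from where the row before left it, along the tool's axes as they then stand; what a row does not reach is not made up. A row lasts 1/10 s, in which the tool goes at most 50 mm and 8.59 degrees, less where a joint would pass 70% of its speed; a pose out of reach is approached as far as the arm can. A call with a gripper value outside its range is refused whole. The fingers move at their own pace and stop on an object; "force" is the grip in N (left out, the last holds). Time passes only in rows, so rows that do not move let the fingers close, or fill a call up. It gives the time, the measured TCP pose, the force and the opening at its end, in the units of the state.
- env.read_state(): the state, without advancing time (a new reading comes with each control period).
- env.grab_frame(name): name is "side" or "top"; returns the picture (480x640x3 uint8, blue, green, red); there is no depth.
- env.camera_params(name): a dict with "mtx" (3x3 intrinsics, pixels), "k1" (the pictures are not rectified: a ray, as slopes to the right and down, at radius r is drawn at 1 + k1 r^2 times it, then the intrinsics apply), "R" (3x3) and "t" (3): a world point X has camera coordinates R X + t. Camera axes: x right, y down, z forward; pixel columns grow to the right and rows downward; lengths in m; the calibration is good to about 2 mm. A picture is of the moment at which its call begins. camera_params takes no time and is no camera call.
- env.close_job(): hands the job in, once; it reports no verdict.
Trained networks look in the newest picture that a camera, given by its name, has taken for a name from the list of things; names that differ only in an ending like _2 or _b are one class to them, and where a whole thing is asked for, a point or a joint stands for the part that bears it (a point fixed in the world has none). Each returns a list of dicts, best first, with "score" (0 to 1); they miss things now and then, are a little off and sometimes report something else, mostly with a low value. They report only what shows in the picture. A call takes as long as a camera call. They do not tell look-alikes from the thing itself.
- env.look_for(camera, name): "extent" ([left, top, right, bottom] in pixels, round what is visible of it).
The state is a dict: "clock": time; "qpos": joint angles; "qd": joint speeds; "joint_efforts": joint torques, N m; "ee_pos": TCP position; "eef_rot": TCP orientation; "contact_force": force on the tool from outside, world axes, zero at the start; "torque": the same for the moment, N m; "finger_gap": opening from 0.0 (shut) to 1.0 (fully open).
Only numpy, scipy, OpenCV 4.12 (cv2) and the standard library are available. Lean on these libraries where they do the work, as an engineer would, in place of code of your own. Each camera call takes 0.05 s, during which the arm holds its last target.

## Working session

There is one attempt and no reset: what is moved stays moved. The work goes in short steps, Python scripts to look and compute and a tool call to move; the robot and the scene stay as the last step left them, time stands still between calls to the robot, and variables do not carry over. Pictures are saved under pics/ and viewed, and the job is handed in when it is done.

Besides the shell and the picture viewer there is one more tool, called after "Call:" by a JSON object that holds its "op" and its "data". servo_tool: Moves the arm, as the interface text tells. Its arguments: {"type":"object","properties":{"steps":{"type":"array","items":{"type":"array","items":{"type":"array","items":{"type":"number"}}}},"force":{"type":"number"}},"required":["steps"]}

```bash
ls; mkdir -p pics
python3 - <<'E'
from rig import env
import cv2
for n in("top","side"):
    cv2.imwrite(f"pics/{n}0.png",env.grab_frame(n))
    p=env.camera_params(n);print(n,p)
    for k in("dial","post","index_mark","target_line","button","button_top","stage"):
        try: print(k,[( [round(v) for v in d["extent"]],round(d["score"],2)) for d in env.look_for(n,k)][:4])
        except Exception as e: print(k,e)
s=env.read_state();print(s)
E
```

```text
pics
top {'mtx': array([[456.83783235,   0.        , 323.45367447],
       [  0.        , 456.83783235, 243.08612069],
       [  0.        ,   0.        ,   1.        ]]), 'k1': 0.02901041255272491, 'R': array([[-0.02855813, -0.99958043,  0.00483691],
       [-0.97814393,  0.02694802, -0.20617529],
       [ 0.20595844, -0.01061918, -0.97850312]]), 't': array([0.02685116, 0.52829171, 0.82457885])}
dial [([266, 218, 340, 286], 0.8), ([409, 141, 435, 177], 0.59)]
post [([266, 216, 338, 286], 0.62)]
index_mark [([268, 216, 335, 290], 0.94)]
target_line [([256, 205, 354, 298], 0.81)]
button [([381, 252, 392, 262], 0.65), ([375, 219, 389, 225], 0.48)]
button_top [([377, 254, 390, 264], 0.69), ([380, 214, 391, 228], 0.65), ([418, 219, 432, 232], 0.42)]
stage [([264, 218, 344, 302], 0.57)]
side {'mtx': array([[558.97976431,   0.        , 320.63987537],
       [  0.        , 558.97976431, 248.5002173 ],
       [  0.        ,   0.        ,   1.        ]]), 'k1': -0.15509152528137102, 'R': array([[ 0.67360421, -0.73896503, -0.01371292],
       [-0.6419023 , -0.57572832, -0.50645664],
       [ 0
[... 392 characters left out ...]
], 0.56)]
{'clock': 0.8, 'qpos': array([-1.00349571,  0.50748276, -0.23761608,  1.5001842 ,  0.12565512,
        1.14890487, -0.15479662]), 'qd': array([ 6.45024414e-04,  5.90778489e-05,  2.84275629e-04,  1.45397636e-03,
       -4.04659182e-04,  5.06642622e-04,  1.51296074e-03]), 'joint_efforts': array([ 6.73668019e-04, -6.20301461e+01, -2.18434989e+00, -2.49952018e+01,
        1.39541339e-02,  2.33884108e-03,  1.31000056e-05]), 'ee_pos': array([0.27847436, 0.55952552, 0.23129169]), 'eef_rot': array([-0.86262557,  1.39300945,  0.86269899]), 'contact_force': array([ 0.60862368,  0.13793875, -0.96006942]), 'torque': array([0.00737778, 0.0162027 , 0.02664041]), 'finger_gap': 1.0038702277424258}
```

Run:
```python
import cv2
a=cv2.imread("pics/top0.png");cv2.imwrite("pics/top0c.png",cv2.resize(a[180:310,240:450],None,fx=3.8,fy=3.8,interpolation=cv2.INTER_CUBIC))
a=cv2.imread("pics/side0.png");cv2.imwrite("pics/side0c.png",cv2.resize(a[190:330,240:440],None,fx=4,fy=4,interpolation=cv2.INTER_CUBIC))
```

```text
(no output)
```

View pics/top0.png

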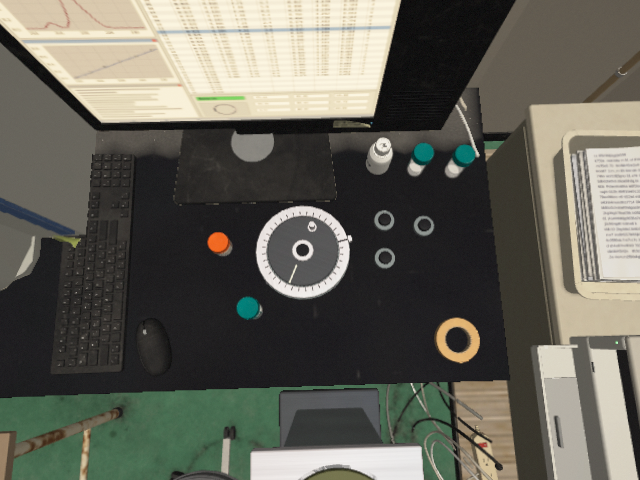

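View pics/side0.png

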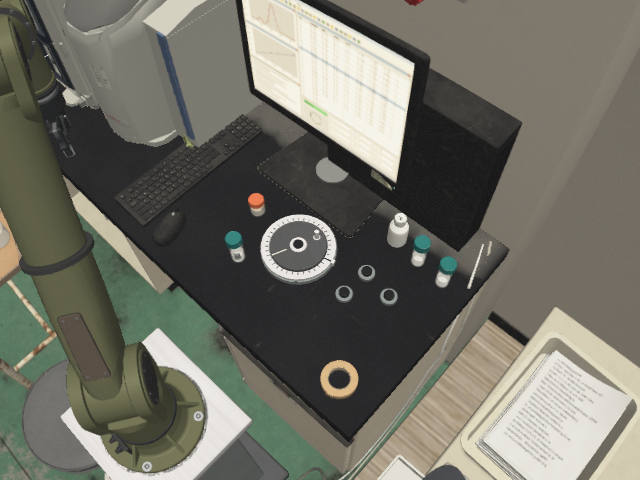

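```bash
sleep 1
```

```text
(no output)
```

View pics/top0c.png

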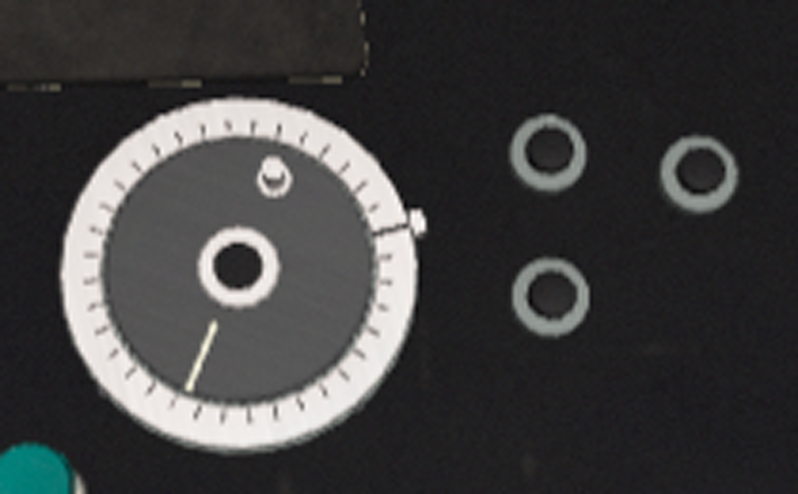

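View pics/side0c.png

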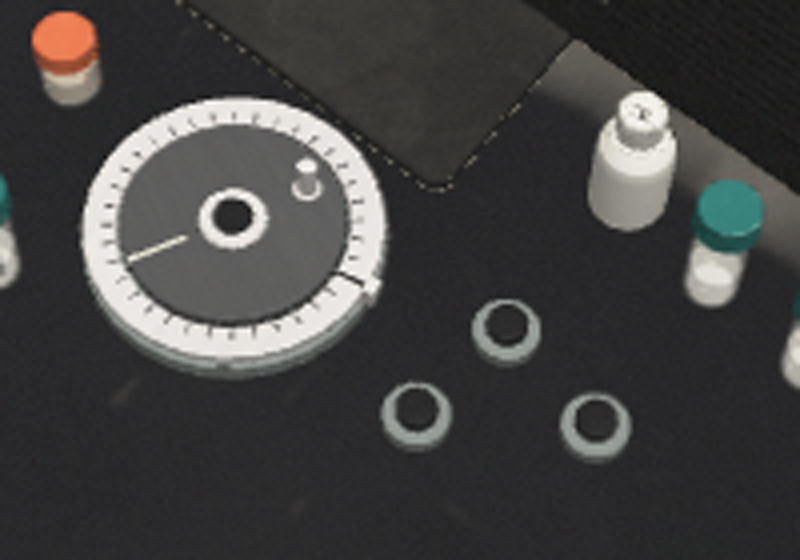

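```bash
cat > h.py <<'E'
import numpy as np,cv2
from rig import env
from scipy.spatial.transform import Rotation as Ro
def w(cam,u,v,z):
    p=env.camera_params(cam);k=p["k1"]
    d=np.array([(u-p["mtx"][0,2])/p["mtx"][0,0],(v-p["mtx"][1,2])/p["mtx"][1,1]]);s=d.copy()
    for _ in range(20): s=d/(1+k*(s@s))
    r=p["R"].T@np.array([*s,1]);c=-p["R"].T@p["t"]
    return c+r*(z-c[2])/r[2]
def px(cam,X):
    p=env.camera_params(cam);c=p["R"]@np.asarray(X)+p["t"];s=c[:2]/c[2];s=s*(1+p["k1"]*(s@s))
    return s*p["mtx"][0,0]+p["mtx"][:2,2]
E
python3 - <<'E'
from h import *
np.set_printoptions(precision=4,suppress=True)
T=lambda x,y:("top",240+x/3.8-.4,180+y/3.8-.4); S=lambda x,y:("side",240+x/4-.4,190+y/4-.4)
L=dict(centre=(.033,(238,266),(233,216)),idx_out=(.03,(188,390),(128,260)),idx_in=(.03,(213,323),(186,238)),post=(.06,(271,163),(307,166)),lug=(.026,(375,235),(340,273)),lugtip=(.031,(418,220),(373,286)),
b1=(.022,(551,294),(416,410)),b2=(.022,(549,150),(507,324)),b3=(.022,(699,171),(596,421)))
for k,(z,a,b) in L.items(): print(k,w(*T(*a),z),w(*S(*b),z))
print("tube",w("top",248,308,.094),"jar",w("top",218,242,.053),"mon bottom edge",w("top",240,122,.1),w("top",240,122,.2))
for n in("top","side"):
    p=env.camera_params(n);print(-p["R"].T@p["t"])
print(Ro.from_rotvec(env.read_state()["eef_rot"]).as_matrix())
E
```

```text
centre [0.5215 0.0539 0.033 ] [0.5227 0.0514 0.033 ]
idx_out [0.4582 0.0808 0.03  ] [0.459  0.0787 0.03  ]
idx_in [0.4925 0.0675 0.03  ] [0.4935 0.0633 0.03  ]
post [0.5691 0.0351 0.06  ] [0.5671 0.0302 0.06  ]
lug [ 0.5375 -0.0179  0.026 ] [ 0.5396 -0.0212  0.026 ]
lugtip [ 0.5438 -0.0404  0.031 ] [ 0.5441 -0.0438  0.031 ]
b1 [ 0.5043 -0.109   0.022 ] [ 0.5027 -0.1145  0.022 ]
b2 [ 0.582  -0.1123  0.022 ] [ 0.5819 -0.1174  0.022 ]
b3 [ 0.5683 -0.1911  0.022 ] [ 0.5674 -0.1975  0.022 ]
tube [0.4062 0.1501 0.094 ] jar [0.537  0.2149 0.053 ] mon bottom edge [0.7619 0.1663 0.1   ] [0.7111 0.1485 0.2   ]
[0.3477 0.0214 0.9156]
[ 0.0535 -0.4732  1.2003]
[[-0.0001 -0.8952  0.4456]
 [ 0.      0.4456  0.8952]
 [-1.      0.0001 -0.    ]]
```

```bash
cat >> h.py <<'E'
# pose: pos, yaw = angle of tool y (deg, world), tool x down
def yaw_of(s):
    M=Ro.from_rotvec(s["eef_rot"]).as_matrix();return np.degrees(np.arctan2(M[1,1],M[0,1]))
def axes(yaw):
    a=np.radians(yaw);y=np.array([np.cos(a),np.sin(a),0]);x=np.array([0,0,-1.]);return np.array([x,y,np.cross(x,y)])
def rows(wps,g=0.0,start=None):
    """wps: list of (pos,yaw) ; start=(pos,yaw)"""
    if start is None:
        s=env.read_state();start=(s["ee_pos"],yaw_of(s))
    p,a=np.array(start[0]),start[1];out=[]
    for q,b in wps:
        d=axes(a)@(np.array(q)-p);r=[round(-(b-a),1),0,0,*[round(float(v),4) for v in d],g];out.append(r)
        p=p+axes(a).T@np.array(r[3:6]);a-=r[0]
    for i in range(0,len(out),8):print(str(out[i:i+8]).replace(" ",""))
    return p,a
def lin(p0,a0,p1,a1,n):
    p0=np.array(p0);p1=np.array(p1)
    return [(p0+(p1-p0)*k/n,a0+(a1-a0)*k/n) for k in range(1,n+1)]
C=np.array([.522,.0525])
def tang(post,gap,z,r=.05):  # tool pose pushing post at angle `post`(deg), centre distance gap behind
    a=np.radians(post);R=np.array([np.cos(a),np.sin(a)]);t=np.array([-R[1],R[0]])
    return np.array([*(C+r*R-gap*t),z]),post+90
E
python3 - <<'E'
from h import *
s=env.read_state();p,a=s["ee_pos"],yaw_of(s);q,b=tang(-23,.032,.15);print(p,a,q,b)
rows(lin(p,a,q,b,16))
E
```

```text
[0.27847436 0.55952552 0.23129169] 153.5392560356864 [0.55552185 0.00350729 0.15      ] 67
[[np.float64(5.4),0,0,0.0051,-0.031,-0.0234,0.0],[np.float64(5.4),0,0,0.0051,-0.033,-0.0204,0.0],[np.float64(5.4),0,0,0.005,-0.0349,-0.0171,0.0],[np.float64(5.4),0,0,0.0051,-0.0362,-0.0139,0.0],[np.float64(5.4),0,0,0.0051,-0.0375,-0.0103,0.0],[np.float64(5.5),0,0,0.0051,-0.0382,-0.0068,0.0],[np.float64(5.4),0,0,0.0051,-0.0387,-0.0031,0.0],[np.float64(5.4),0,0,0.005,-0.0388,0.0006,0.0]]
[[np.float64(5.4),0,0,0.0051,-0.0386,0.0042,0.0],[np.float64(5.4),0,0,0.0051,-0.038,0.0079,0.0],[np.float64(5.4),0,0,0.0051,-0.0372,0.0113,0.0],[np.float64(5.4),0,0,0.0051,-0.0358,0.0149,0.0],[np.float64(5.4),0,0,0.005,-0.0344,0.0181,0.0],[np.float64(5.4),0,0,0.0051,-0.0324,0.0213,0.0],[np.float64(5.4),0,0,0.0051,-0.0304,0.0242,0.0],[np.float64(5.4),0,0,0.0051,-0.0279,0.027,0.0]]
```

Call:
{"op": "servo_tool", "data": {"steps": [[[5.4, 0, 0, 0.005, -0.031, -0.0234, 0], [5.4, 0, 0, 0.005, -0.033, -0.0204, 0], [5.4, 0, 0, 0.005, -0.0349, -0.0171, 0], [5.4, 0, 0, 0.005, -0.0362, -0.0139, 0], [5.4, 0, 0, 0.005, -0.0375, -0.0103, 0], [5.5, 0, 0, 0.005, -0.0382, -0.0068, 0], [5.4, 0, 0, 0.005, -0.0387, -0.0031, 0], [5.4, 0, 0, 0.005, -0.0388, 0.0006, 0]]]}}

```text
clock: 1.6
ee_pos: [0.4176, 0.2802, 0.1914]
eef_rot: [-0.274, 1.553, 0.274]
contact_force: [0.6, 0.7, 0.5]
finger_gap: 0.004
```

Call:
{"op": "servo_tool", "data": {"steps": [[[5.4, 0, 0, 0.005, -0.0386, 0.0042, 0], [5.4, 0, 0, 0.005, -0.038, 0.0079, 0], [5.4, 0, 0, 0.005, -0.0372, 0.0113, 0], [5.4, 0, 0, 0.005, -0.0358, 0.0149, 0], [5.4, 0, 0, 0.005, -0.0344, 0.0181, 0], [5.4, 0, 0, 0.005, -0.0324, 0.0213, 0], [5.4, 0, 0, 0.005, -0.0304, 0.0242, 0], [5.4, 0, 0, 0.005, -0.0279, 0.027, 0]]]}}

```text
clock: 2.4
ee_pos: [0.5562, 0.0021, 0.1513]
eef_rot: [0.317, 1.547, -0.317]
contact_force: [0.7, -0.4, 0.0]
finger_gap: 0.002
```

Run:
```python
from h import *
s=env.read_state();p,a=s["ee_pos"],yaw_of(s);print(s["clock"],p,a,s["qpos"],s["finger_gap"],s["contact_force"])
print(Ro.from_rotvec(s["eef_rot"]).as_matrix().round(3))
cv2.imwrite("pics/top1.png",env.grab_frame("top"));cv2.imwrite("pics/side1.png",env.grab_frame("side"))
q,b=tang(-23,.032,.038)
rows(lin(p,a,q,b,8))
```

```text
2.4 [0.55619667 0.00214059 0.1513002 ] 66.84027965413247 [-0.20228537  0.48606128  0.23261972  1.80203239 -0.14169894  0.86908349
 -0.30824814] 0.0024539684102637275 [ 0.72886319 -0.41111977  0.03027272]
[[ 0.001  0.393  0.919]
 [ 0.     0.919 -0.393]
 [-1.     0.     0.   ]]
[[np.float64(-0.4),0,0,0.0138,0.0043,-0.003,0.0],[np.float64(-0.0),0,0,0.0142,0.0002,-0.0001,0.0],[np.float64(-0.0),0,0,0.0141,0.0001,-0.0002,0.0],[np.float64(-0.1),0,0,0.0142,0.0001,-0.0001,0.0],[np.float64(0.0),0,0,0.0142,0.0001,-0.0001,0.0],[np.float64(-0.0),0,0,0.0141,0.0002,-0.0002,0.0],[np.float64(-0.0),0,0,0.0142,0.0001,-0.0001,0.0],[np.float64(-0.0),0,0,0.0141,0.0001,-0.0002,0.0]]
```

View pics/side1.png

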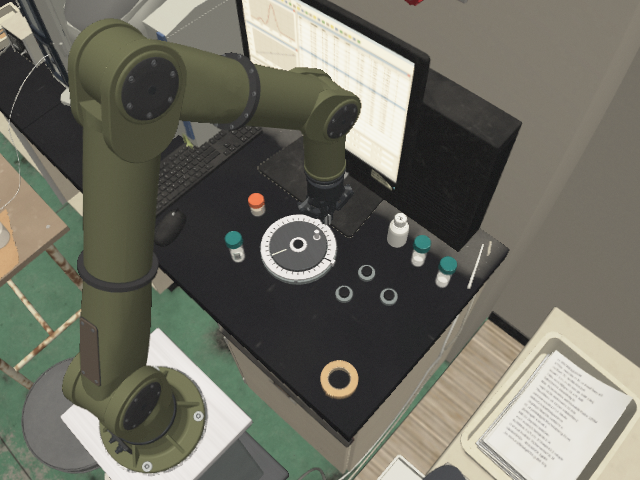

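View pics/top1.png

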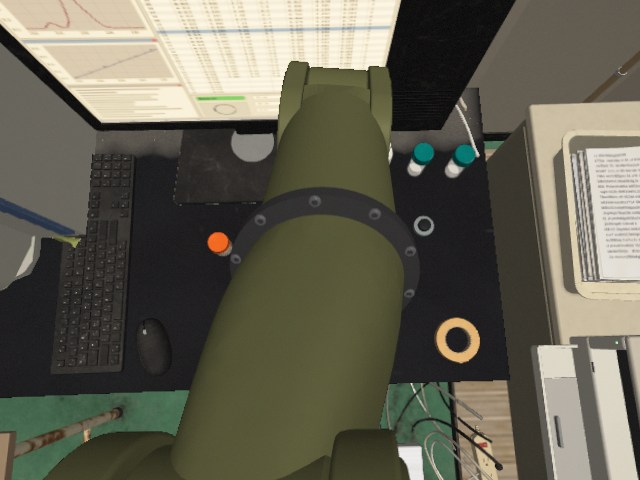

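Call:
{"op": "servo_tool", "data": {"steps": [[[0, 0, 0, 0.015, 0, 0, 0], [0, 0, 0, 0.015, 0, 0, 0], [0, 0, 0, 0.015, 0, 0, 0], [0, 0, 0, 0.015, 0, 0, 0], [0, 0, 0, 0.015, 0, 0, 0], [0, 0, 0, 0.015, 0, 0, 0], [0, 0, 0, 0.012, 0, 0, 0], [0, 0, 0, 0.008, 0, 0, 0]]]}}

```text
clock: 3.3
ee_pos: [0.5552, 0.004, 0.0405]
eef_rot: [0.314, 1.549, -0.314]
contact_force: [0.2, 0.8, -0.7]
finger_gap: -0.0
```

Run:
```python
from h import *
s=env.read_state();p,a=s["ee_pos"],yaw_of(s);print(s["clock"],p,a,s["finger_gap"],s["contact_force"])
f=env.grab_frame("side");cv2.imwrite("pics/side2.png",cv2.resize(f[150:310,220:420],None,fx=3.7,fy=3.7,interpolation=cv2.INTER_CUBIC))
```

```text
3.3 [0.55517946 0.00400046 0.04046311] 67.08887809728768 -0.00041215658154972255 [ 0.24796676  0.81238534 -0.74987319]
```

View pics/side2.png

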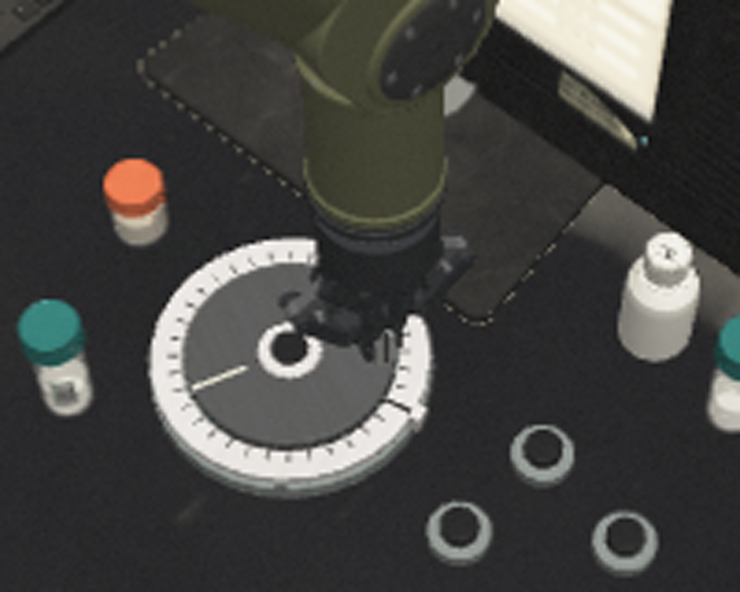

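Call:
{"op": "servo_tool", "data": {"steps": [[[0, 0, 0, 0.001, 0.002, 0, 0], [0, 0, 0, 0.001, 0.002, 0, 0], [0, 0, 0, 0, 0.002, 0, 0], [0, 0, 0, 0, 0.002, 0, 0], [0, 0, 0, 0, 0.002, 0, 0], [0, 0, 0, 0, 0.002, 0, 0], [0, 0, 0, 0, 0.0015, 0, 0], [0, 0, 0, 0, 0.0015, 0, 0]]]}}

```text
clock: 4.15
ee_pos: [0.5614, 0.0174, 0.0393]
eef_rot: [0.314, 1.548, -0.314]
contact_force: [0.7, 0.8, -0.2]
finger_gap: -0.006
```

Call:
{"op": "servo_tool", "data": {"steps": [[[-2, 0, 0, 0, 0.0017, 0.0006, 0], [-2, 0, 0, 0, 0.0017, 0.0006, 0], [-2, 0, 0, 0, 0.0017, 0.0006, 0], [-2, 0, 0, 0, 0.0017, 0.0006, 0], [-2, 0, 0, 0, 0.0017, 0.0006, 0], [-2, 0, 0, 0, 0.0017, 0.0006, 0], [-2, 0, 0, 0, 0.0017, 0.0006, 0], [-2, 0, 0, 0, 0.0017, 0.0006, 0]]]}}

```text
clock: 4.95
ee_pos: [0.5697, 0.0291, 0.0392]
eef_rot: [0.093, 1.569, -0.093]
contact_force: [-1.8, -1.7, 0.4]
finger_gap: -0.001
```

```bash
cat > chk.py <<'E'
from h import *
import sys
s=env.read_state();p,a=s["ee_pos"],yaw_of(s)
d=axes(a)[:,:2]@(p[:2]-C)
print(s["clock"],p.round(4),"yaw",a,"post",a-90,"t,r",d[1:].round(4),s["finger_gap"],"F tool",(axes(a)@s["contact_force"]).round(2),"q",s["qpos"].round(2))
f=env.grab_frame("side");cv2.imwrite(sys.argv[1],cv2.resize(f[150:310,220:420],None,fx=3.7,fy=3.7,interpolation=cv2.INTER_CUBIC))
E
python3 chk.py pics/side3.png
```

```text
4.95 [0.5697 0.0291 0.0392] yaw 83.20366260828825 post -6.796337391711745 t,r [-0.0176  0.0501] -0.0009030174942241342 F tool [-0.41 -1.93 -1.58] q [-0.16  0.64  0.11  1.87 -0.11  0.63 -0.11]
```

View pics/side3.png

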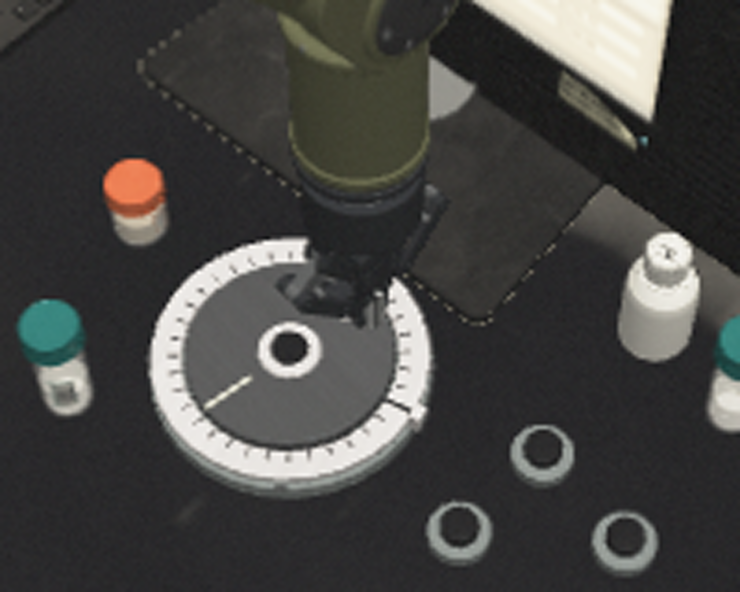

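```bash
cat > meas.py <<'E'
from h import *
from scipy.optimize import minimize
def proj(cam,X):
    p=env.camera_params(cam);c=X@p["R"].T+p["t"];s=c[...,:2]/c[...,2:];s=s*(1+p["k1"]*(s**2).sum(-1,keepdims=True))
    return s*p["mtx"][0,0]+p["mtx"][:2,2]
def samp(cam,g,c,r,th,z):
    X=np.stack(np.broadcast_arrays(c[0]+r*np.cos(th),c[1]+r*np.sin(th),z),-1)
    q=proj(cam,X).astype(np.float32);return cv2.remap(g,q[...,0],q[...,1],cv2.INTER_LINEAR)
TH=np.radians(np.arange(0,360,2.))
def centre(cam,g,c0,dz=0):
    rr=np.arange(.060,.105,.0005)[:,None]
    def cost(c):
        I=samp(cam,g,c,rr[:,:],TH[None],.026)
        m=np.median(I,1)
        # sharpness of the outer edge and ring edges
        return -np.abs(np.diff(m)).max()-np.mean(I[(rr[:,0]>.086)&(rr[:,0]<.0915)])+np.mean(I[(rr[:,0]>.0945)&(rr[:,0]<.099)])
    return minimize(cost,c0,method="Nelder-Mead",options=dict(initial_simplex=[c0,[c0[0]+.003,c0[1]],[c0[0],c0[1]+.003]],xatol=5e-5)).x
def angles(cam,g,c,near=None):
    th=np.radians(np.arange(0,360,.25));deg=np.degrees(th)
    I=samp(cam,g,c,np.arange(.036,.066,.001)[:,None],th[None],.030)
    m=np.median(I,0)
    if near is not None: m=np.where(np.abs((deg-near+180)%360-180)<20,m,0)
    k=m.argmax();sel=(np.arange(k-14,k+15))%len(m);w_=np.clip(m[sel]-np.percentile(m[sel],40),0,None);idx=deg[k]+(w_*np.arange(-14,15)).sum()/w_.sum()*.25
    J=samp(cam,g,c,np.arange(.080,.0905,.001)[:,None],th[None],.026);n=np.median(J,0)
    sel0=np.abs((deg-283+180)%360-180)<12;nn=np.where(sel0,n,255)
    k=nn.argmin();sel=np.arange(k-14,k+15);w_=np.clip(np.percentile(n[sel],60)-n[sel],0,None);tg=deg[k]+(w_*np.arange(-14,15)).sum()/w_.sum()*.25
    return idx,tg,m.max(),nn.min()
E
cat > m0.py <<'E'
from meas import *
for cam in("top","side"):
    g=cv2.imread(f"pics/{cam}0.png").max(2).astype(np.float32)
    c=centre(cam,g,[.522,.0525]);print(cam,c,angles(cam,g,c))
E
python3 m0.py
python3 - <<'E'
from meas import *
g=env.grab_frame("side").max(2).astype(np.float32)
print(angles("side",g,[.5227,.0514]))
E
```

```text
top [0.52145796 0.05363718] (np.float64(156.44721748574747), np.float64(283.21317834736686), np.float32(222.23438), np.float32(118.97656))
side [0.52218967 0.0511788 ] (np.float64(156.01728117196805), np.float64(283.47361496417255), np.float32(201.97949), np.float32(94.84766))
(np.float64(171.11205206725538), np.float64(283.09334155761945), np.float32(207.53516), np.float32(95.11328))
```

Call:
{"op": "servo_tool", "data": {"steps": [[[-3, 0, 0, 0, 0.0026, 0.0009, 0], [-4, 0, 0, 0, 0.0035, 0.0011, 0], [-4, 0, 0, 0, 0.0035, 0.0011, 0], [-4, 0, 0, 0, 0.0035, 0.0011, 0], [-4, 0, 0, 0, 0.0035, 0.0011, 0], [-4, 0, 0, 0, 0.0035, 0.0011, 0], [-4, 0, 0, 0, 0.0035, 0.0011, 0], [-4, 0, 0, 0, 0.0035, 0.0011, 0]]]}}

```text
clock: 5.85
ee_pos: [0.5758, 0.0564, 0.0393]
eef_rot: [-0.331, 1.544, 0.33]
contact_force: [0.3, -1.9, -1.0]
finger_gap: 0.002
```

```bash
cat >> chk.py <<'E'
from meas import *
print(angles("side",f.max(2).astype(np.float32),[.5222,.0512],near=a+90))
E
python3 chk.py pics/side4.png
```

```text
5.85 [0.5758 0.0564 0.0393] yaw 114.16494402818277 post 24.164944028182774 t,r [-0.0185  0.0507] 0.0024809651265470536 F tool [ 0.97 -1.82 -0.5 ] q [-0.11  0.65 -0.04  1.85  0.04  0.64  0.24]
(np.float64(200.23240005977698), np.float64(283.4627021933043), np.float32(211.53125), np.float32(95.58594))
```

View pics/side4.png

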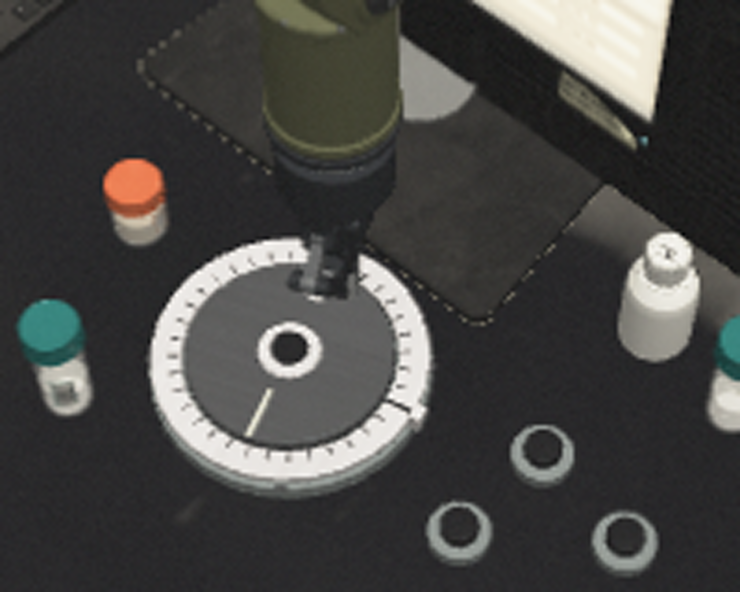

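Call:
{"op": "servo_tool", "data": {"steps": [[[-4, 0, 0, 0, 0.0037, 0.0008, 0], [-4, 0, 0, 0, 0.0037, 0.0011, 0], [-4, 0, 0, 0, 0.0035, 0.0011, 0], [-4, 0, 0, 0, 0.0035, 0.0011, 0], [-4, 0, 0, 0, 0.0035, 0.0011, 0], [-4, 0, 0, 0, 0.0035, 0.0011, 0], [-4, 0, 0, 0, 0.0035, 0.0011, 0], [-4, 0, 0, 0, 0.0035, 0.0011, 0]]]}}

```text
clock: 6.7
ee_pos: [0.5661, 0.0846, 0.0397]
eef_rot: [-0.763, 1.429, 0.762]
contact_force: [4.0, -0.8, -1.5]
finger_gap: 0.002
```

```bash
python3 chk.py pics/side5.png
```

```text
6.7 [0.5661 0.0846 0.0397] yaw 146.097493750858 post 56.09749375085801 t,r [-0.0187  0.0512] 0.00230987612302342 F tool [ 1.53 -3.78  1.53] q [-0.06  0.64 -0.2   1.87  0.2   0.64  0.6 ]
(np.float64(232.2869553909078), np.float64(283.45893929893833), np.float32(209.95703), np.float32(96.16016))
```

View pics/side5.png

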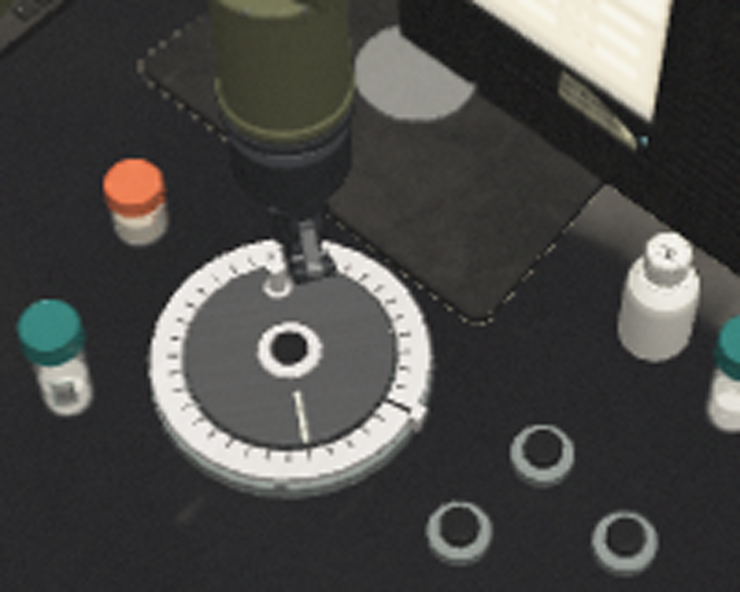

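Call:
{"op": "servo_tool", "data": {"steps": [[[-4, 0, 0, 0, 0.0035, 0.0006, 0], [-4, 0, 0, 0, 0.0035, 0.0008, 0], [-4, 0, 0, 0, 0.0035, 0.0009, 0], [-4, 0, 0, 0, 0.0035, 0.0011, 0], [-4, 0, 0, 0, 0.0035, 0.0011, 0], [-4, 0, 0, 0, 0.0035, 0.0011, 0], [-4, 0, 0, 0, 0.0035, 0.0011, 0], [-4, 0, 0, 0, 0.0035, 0.0011, 0]]]}}

```text
clock: 7.55
ee_pos: [0.5425, 0.1022, 0.0399]
eef_rot: [-1.184, 1.221, 1.183]
contact_force: [3.2, 2.4, -0.3]
finger_gap: 0.001
```

```bash
python3 chk.py pics/side6.png
```

```text
7.55 [0.5425 0.1022 0.0399] yaw 178.0640016170403 post 88.0640016170403 t,r [-0.0189  0.0504] 0.0014809158090952777 F tool [ 0.32 -3.1   2.48] q [-0.    0.64 -0.35  1.92  0.35  0.64  0.96]
(np.float64(265.1869006970262), np.float64(283.45607769814535), np.float32(210.45312), np.float32(95.49609))
```

View pics/side6.png

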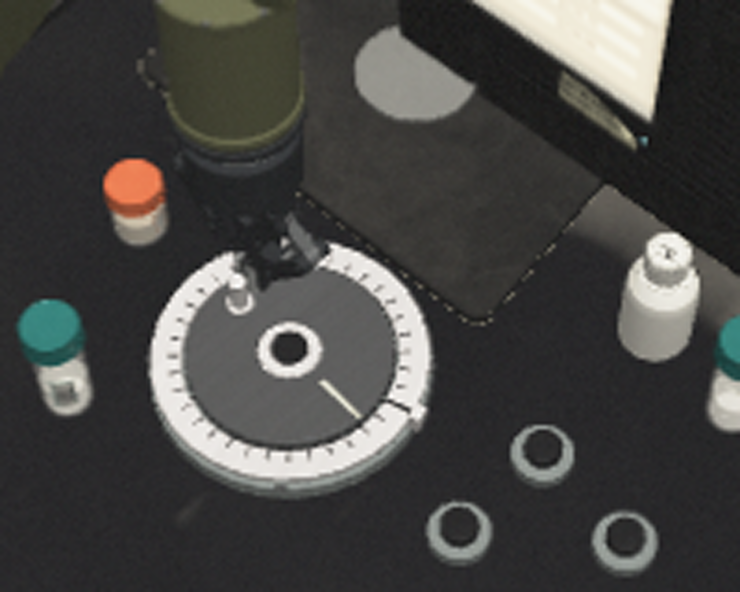

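Call:
{"op": "servo_tool", "data": {"steps": [[[-2, 0, 0, 0, 0.0018, 0.0005, 0], [-2, 0, 0, 0, 0.0018, 0.0005, 0], [-2, 0, 0, 0, 0.0018, 0.0005, 0], [-2, 0, 0, 0, 0.0018, 0.0005, 0], [-2, 0, 0, 0, 0.0018, 0.0005, 0], [-2, 0, 0, 0, 0.0018, 0.0005, 0], [-2, 0, 0, 0, 0.0018, 0.0005, 0], [0, 0, 0, 0, 0, 0, 0]]]}}

```text
clock: 8.4
ee_pos: [0.5275, 0.1031, 0.0392]
eef_rot: [-1.363, 1.102, 1.364]
contact_force: [1.1, 2.0, 0.8]
finger_gap: 0.003
```

```bash
python3 chk.py pics/side7.png
```

```text
8.4 [0.5275 0.1031 0.0392] yaw -167.86208591540512 post -257.86208591540515 t,r [-0.016   0.0483] 0.0030010489728732764 F tool [-0.84 -1.51  1.7 ] q [ 0.04  0.63 -0.42  1.96  0.42  0.64  1.13]
(np.float64(283.1295914939936), np.float64(283.4622246974751), np.float32(201.69922), np.float32(95.62109))
```

Call:
{"op": "servo_tool", "data": {"steps": [[[0, 0, 0, 0, -0.003, 0, 0], [0, 0, 0, 0, -0.006, 0, 0], [0, 0, 0, 0, -0.006, 0, 0], [0, 0, 0, -0.015, 0, 0, 0], [0, 0, 0, -0.03, 0, 0, 0], [0, 0, 0, -0.03, 0, 0, 0], [0, 0, 0, -0.02, 0, 0, 0], [0, 0, 0, 0, 0, 0, 0]]]}}

```text
clock: 9.25
ee_pos: [0.5446, 0.1069, 0.137]
eef_rot: [-1.364, 1.099, 1.359]
contact_force: [-0.5, -0.8, -0.1]
finger_gap: 0.0
```

```bash
python3 chk.py pics/side8.png
python3 - <<'E'
from meas import *
f=env.grab_frame("side");g=f.max(2).astype(np.float32)
for c in([.5222,.0512],[.5227,.0514],centre("side",g,[.522,.0515])): print(c,angles("side",g,c,near=283))
cv2.imwrite("pics/side8z.png",cv2.resize(f[210:290,255:345],None,fx=7,fy=7,interpolation=cv2.INTER_CUBIC))
E
```

```text
9.25 [0.5446 0.1069 0.137 ] yaw -167.988073174907 post -257.98807317490696 t,r [-0.0335  0.0485] 0.0004051876960414244 F tool [ 0.1   0.67 -0.65] q [ 0.09  0.52 -0.5   1.82  0.32  0.87  1.22]
(np.float64(283.1343283529269), np.float64(283.4592202765628), np.float32(203.38477), np.float32(96.32031))
[0.5222, 0.0512] (np.float64(283.13572443484185), np.float64(283.4605780694057), np.float32(203.04297), np.float32(94.55469))
[0.5227, 0.0514] (np.float64(282.56697958551047), np.float64(283.09700942906386), np.float32(204.65625), np.float32(95.87793))
[0.52216387 0.05126685] (np.float64(283.1644007586408), np.float64(283.4646046550568), np.float32(203.1748), np.float32(97.2207))
```

View pics/side8z.png

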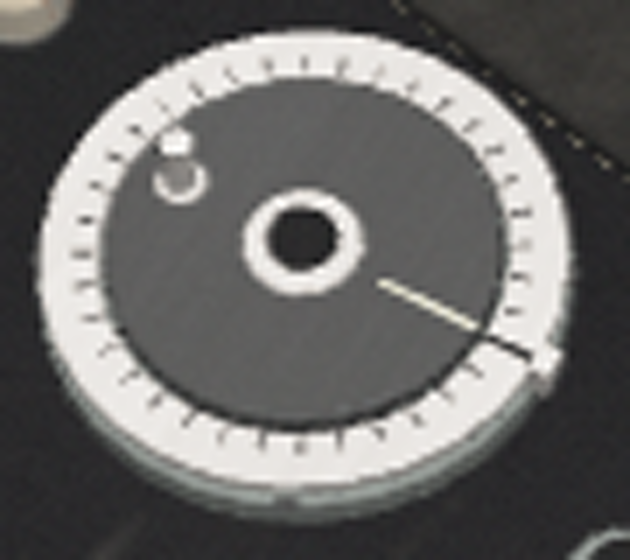

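Call:
{"op": "servo_tool", "data": {"steps": [[[0, 0, 0, 0, 0.0107, -0.0257, 0], [0, 0, 0, 0, 0.0107, -0.0257, 0], [0, 0, 0, 0, 0.0107, -0.0257, 0], [0, 0, 0, 0, 0.0107, -0.0257, 0], [0, 0, 0, 0, 0.0107, -0.0257, 0], [0, 0, 0, 0, 0.0107, -0.0257, 0], [0, 0, 0, 0, 0.0107, -0.0257, 0], [0, 0, 0, 0, 0.0107, -0.0257, 0]]]}}

```text
clock: 10.15
ee_pos: [0.5009, -0.1136, 0.1329]
eef_rot: [-1.361, 1.104, 1.365]
contact_force: [-0.4, -0.1, 0.3]
finger_gap: -0.0
```

Run:
```python
from meas import *
s=env.read_state();p=s["ee_pos"];a=yaw_of(s);print(s["clock"],p,a,s["contact_force"],s["qpos"].round(2))
f=env.grab_frame("top");cv2.imwrite("pics/top9.png",f);print(angles("top",f.max(2).astype(np.float32),[.52146,.05364],near=283))
f=env.grab_frame("side");cv2.imwrite("pics/side9.png",f);print(angles("side",f.max(2).astype(np.float32),[.5222,.0512],near=283))
print(axes(a)@(np.array([.5035,-.112,.03])-p))
```

```text
10.15 [ 0.50090269 -0.11363195  0.13293028] -167.9599064744581 [-0.42577865 -0.07001499  0.29222803] [ 0.52  0.48 -0.51  1.92  0.31  0.82  1.63]
(np.float64(282.92498459147305), np.float64(283.2018329708875), np.float32(208.71094), np.float32(118.58984))
(np.float64(283.1283582246781), np.float64(292.4056911687438), np.float32(202.60352), np.float32(39.561523))
[ 0.10293028 -0.0028806   0.00105426]
```

View pics/side9.png

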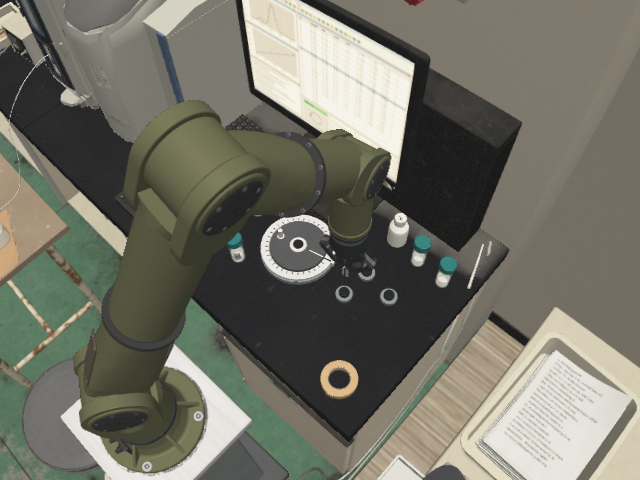

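View pics/top9.png

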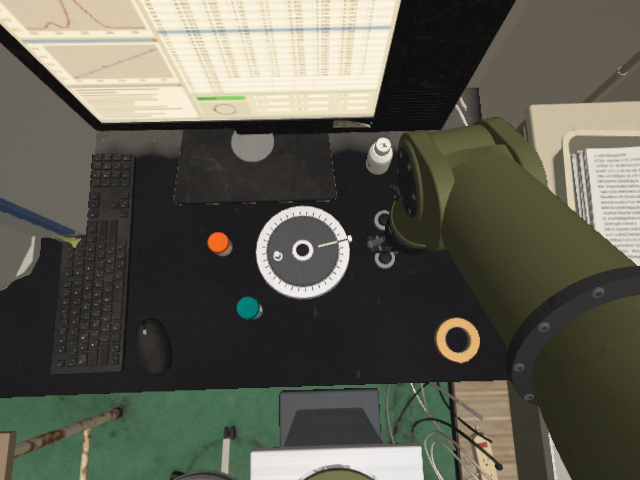

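Call:
{"op": "servo_tool", "data": {"steps": [[[0, 0, 0, 0.014, -0.0015, 0.0005, 0], [0, 0, 0, 0.015, -0.0014, 0.0005, 0], [0, 0, 0, 0.015, 0, 0, 0], [0, 0, 0, 0.015, 0, 0, 0], [0, 0, 0, 0.015, 0, 0, 0], [0, 0, 0, 0.015, 0, 0, 0], [0, 0, 0, 0.014, 0, 0, 0], [0, 0, 0, 0, 0, 0, 0]]]}}

```text
clock: 11.05
ee_pos: [0.5029, -0.11, 0.0289]
eef_rot: [-1.359, 1.104, 1.367]
contact_force: [-0.6, -0.2, 0.7]
finger_gap: 0.002
```

Run:
```python
from h import *
s=env.read_state();print(s["clock"],s["ee_pos"],s["contact_force"])
f=env.grab_frame("side");cv2.imwrite("pics/side10.png",cv2.resize(f[220:320,290:420],None,fx=6,fy=6,interpolation=cv2.INTER_CUBIC))
print(px("side",s["ee_pos"]),px("side",[.5035,-.112,.022]))
```

```text
11.05 [ 0.50291485 -0.1100385   0.0288868 ] [-0.58396544 -0.17000805  0.68237805]
[342.28315726 289.57893123] [343.01866351 291.2154349 ]
```

View pics/side10.png

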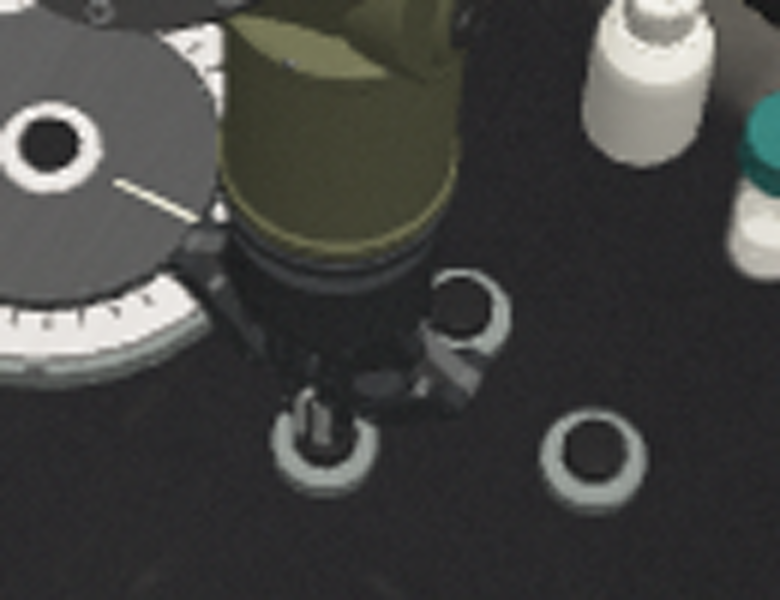

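Fingertip is over the nearest button. Now press slowly.

Call:
{"op": "servo_tool", "data": {"steps": [[[0, 0, 0, 0.003, 0, -0.001, 0], [0, 0, 0, 0.003, 0, -0.001, 0], [0, 0, 0, 0.002, 0, 0, 0], [0, 0, 0, 0.002, 0, 0, 0], [0, 0, 0, 0.002, 0, 0, 0], [0, 0, 0, 0.001, 0, 0, 0], [0, 0, 0, 0, 0, 0, 0], [0, 0, 0, 0, 0, 0, 0]]]}}

```text
clock: 11.9
ee_pos: [0.5051, -0.1131, 0.0185]
eef_rot: [-1.363, 1.102, 1.362]
contact_force: [-0.3, -1.5, 3.1]
finger_gap: -0.001
```

Call:
{"op": "servo_tool", "data": {"steps": [[[0, 0, 0, 0.001, 0, 0, 0], [0, 0, 0, 0.001, 0, 0, 0], [0, 0, 0, 0.001, 0, 0, 0], [0, 0, 0, 0.001, 0, 0, 0], [0, 0, 0, 0, 0, 0, 0], [0, 0, 0, 0, 0, 0, 0], [0, 0, 0, 0, 0, 0, 0], [0, 0, 0, 0, 0, 0, 0]]]}}

```text
clock: 12.7
ee_pos: [0.5052, -0.1131, 0.0158]
eef_rot: [-1.364, 1.103, 1.361]
contact_force: [-4.7, -0.9, 23.7]
finger_gap: -0.001
```

Call:
{"op": "servo_tool", "data": {"steps": [[[0, 0, 0, -0.003, 0, 0, 0], [0, 0, 0, -0.005, 0, 0, 0], [0, 0, 0, -0.01, 0, 0, 0], [0, 0, 0, -0.02, 0, 0, 0], [0, 0, 0, -0.03, 0, 0, 0], [0, 0, 0, -0.03, 0, 0, 0], [0, 0, 0, -0.02, 0, 0, 0], [0, 0, 0, 0, 0, 0, 0]]]}}

```text
clock: 13.5
ee_pos: [0.5063, -0.1126, 0.1351]
eef_rot: [-1.365, 1.1, 1.359]
contact_force: [-0.2, -0.6, 1.5]
finger_gap: -0.002
```

Run:
```python
from meas import *
s=env.read_state();print(s["clock"],s["ee_pos"],s["contact_force"])
f=env.grab_frame("top");cv2.imwrite("pics/top11.png",f);print(angles("top",f.max(2).astype(np.float32),[.52146,.05364],near=283))
f=env.grab_frame("side");cv2.imwrite("pics/side11.png",f)
```

```text
13.5 [ 0.50631829 -0.11264782  0.13507305] [-0.24585819 -0.58396818  1.54828232]
(np.float64(282.9199404244281), np.float64(283.21318203331595), np.float32(208.60938), np.float32(118.95703))
```

View pics/side11.png

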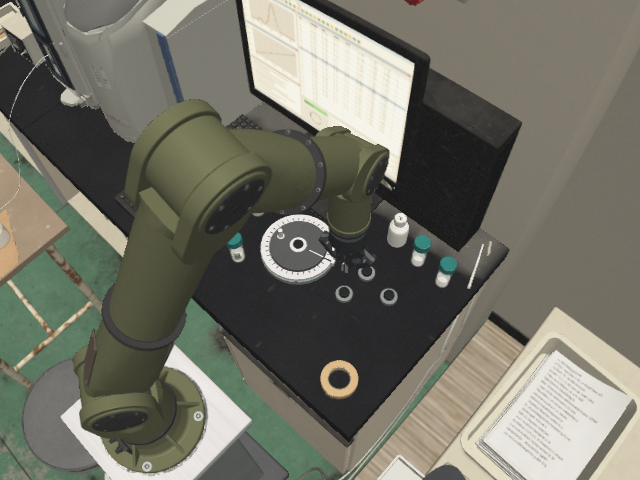

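View pics/top11.png

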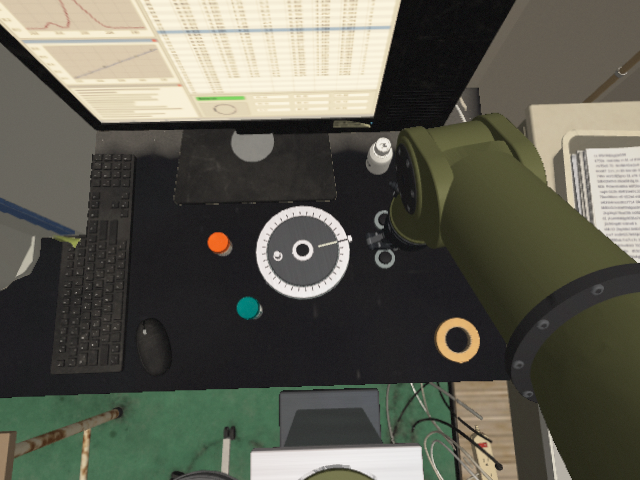

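The index line meets the lug line at about (348,238) in the top view. The gripper is clear of everything and the other objects have not moved.

```bash
python3 -c "
from rig import env
print(env.close_job())"
```

```text
the job is handed in; nothing more can be done
None
```

The dial is set to the long scale line, and the push button was pressed fully down once and released. The job is handed in, with the robot's clock at about 13.6 s of the 58 s allowed.

- **Dial:** I pushed the post about 127° anticlockwise with the side of the closed fingers. The readings I took during the push were 2 to 5 N. The last push carried the dial about 4° further than I commanded, but it stopped on the line.
- **Alignment:** before the press, both cameras put the index line about 0.3° short of the target line. After the press, the top camera read the same: 282.9° against 283.2°. I could not recheck from the side camera then, because the arm hid the target line.
- **Button:** I pressed the one of the three look-alikes nearest the robot's base, about 0.52 m away. The fingertip reached 15.8 mm above the worktop and the force climbed to about 24 N. That is well above the 5 N needed and shows the button was against its stop.
- **Release and surroundings:** the fingers were lifted to about 135 mm and touch nothing. In the last pictures the jar, tubes, bottle and tape look unmoved. I did not measure the button's return separately.

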